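# Push the wash rack through the lane past its spring gate

## Robot

A 7-joint arm with a two-finger parallel gripper is mounted at the origin on a cart in front of the work surface, level with it; the furniture and walls round the work are solid. World frame = base frame: x ahead of the robot, y to its left, z up, the work surface at z = 0. Lengths are in m, angles in rad, forces in N, time in s.
With the tool pointing down it reaches from about 0.425 to 0.95 m from the base axis. Payload 16.7 kg.
Tool frame: the origin (TCP) lies on the centre line of the jaws, within the pads' length; the fingertips stand 11 mm ahead of it and the grasp point (between the pads) lies 8 mm behind it; z points along the fingers, y is the direction in which the jaws open and shut (so a half turn about z gives the same grasp; the last joint's range is limited). The gripper opens to 94 mm and grips with 3 to 60 N. Pads are 16 mm wide; open, the fingers measure 119 mm over their backs; the gripper's body (75 mm by 177 mm) begins 78 mm behind the grasp point.
Start: joints at [-0.149, 0.426, 0.074, 1.606, -0.034, 1.111, -0.067], TCP at [0.675, -0, 0.216] pointing down, gripper open.
Joint ranges: [-2.85, 2.85], [-0.5, 2.14], [-1.23, 1.37], [0.21, 2.46], [-1.02, 4.16], [0.16, 2.05], [-2.73, 2.73]. Speed limits (rad/s): [1.89, 1.89, 2.39, 2.39, 3.01, 3.01, 3.01].

## Interface

Orientations are given as a rotation vector (axis times angle).
In Python, from rig import goto, move_linear, goto_joints, release, close_gripper, dwell, ik, observe, grab_frame, IKError, close_job gives the robot as it stands. Calls block until the motion is done:
- goto(position, orientation): joint-space move of the TCP to a pose.
- move_linear(position, ori=None, rate=0.15, guard=None): straight line of the TCP; ori=None keeps the orientation; rate is the mean speed in m/s. With guard (N) it stops when the force on the tool has changed by that much, and returns True; else False.
- goto_joints(angles): joint-space move.
- release() and close_gripper(newtons=None): open the fingers fully, or close them until they stop; newtons is the grip in N (None keeps the last).
- dwell(seconds).
- ik(position, orientation): joint angles nearest the present ones, or None.
- observe(): the state.
- grab_frame(name): name is "scene" or "side" or "wrist"; returns a dict with "image" (480x640x3 uint8, blue, green, red), "z_map" (480x640 float32, m along the optical axis (not along the pixel's ray), 0 where there is no reading), "fx", "fy", "cx", "cy" (pixels), "R" (3x3) and "t" (3): a world point X has camera coordinates R X + t; the wrist camera has in their place "T_tool_cam" (4x4, takes a point from camera to tool coordinates, whose origin is the TCP and whose axes are the flange's). Camera axes: x right, y down, z forward; pixel columns grow to the right and rows downward; lengths in m; the calibration is good to about 2 mm. A picture is of the moment at which its call begins: read the wrist's pose just before it.
A pose or a line that the arm cannot do raises IKError and nothing moves.
- close_job(): hands the job in, once; it reports no verdict.
The state is a dict: "clock": time; "joint_pos": joint angles; "qvel": joint speeds; "joint_efforts": joint torques, N m; "position": TCP position; "orientation": TCP orientation; "ft_force": force on the tool from outside, world axes, zero at the start; "wrist_torque": the same for the moment, N m; "gripper_width": finger opening in m.
Only numpy, scipy, OpenCV 4.12 (cv2) and the standard library are available. Lean on these libraries where they do the work, as an engineer would, in place of code of your own. Each camera call takes 0.05 s, during which the arm holds its last target.

## Task

Push the wash rack with the lock ring in it along the steel lane and past the spring gate: with one fingertip press the long pedal beside the lane down and keep it down, so that the gate stays open, while another finger pushes the rack by its rear handle plate until the whole basket is beyond the gate. Then take the fingers away so that the gate springs fully shut behind the basket. Nothing is gripped or lifted: the rack slides flat on the lane floor with the ring still lying in it, and the shaker and the two loose discs beside the lane stay where they are.

Things in the scene. Friction and masses are not known exactly. Their poses are not given: they have to be found in the camera images.
- lane: Fixed open-topped steel lane. Origin: on the table, on the lane's centre line. y = push direction, x = across, toward the pedal side (away from the robot), z up. Floor 4 mm thick (top z = 4 mm), y -150 to 300. Guide walls 4 mm thick, inner faces x = -48 and 48, tops z = 37. End wall at y = 295 stops the rack. The gate leaf, 6 mm thick, stands at y = 155.
- gate_line (a point): Point on the lane floor and centre line at the gate (lane x = 0, y = 155, z = 4 mm). Outside the pedal-side wall the gate's shaft runs along y at lane x = 63, z = 24 mm, in black bearing blocks (x 54 to 72, up to z = 32) at y = -149 to -139, 127 to 137 and 175 to 185 mm.
- gate (a joint): Gate angle about its shaft (rad): 0 = shut (a spring returns it), 0.85 = open at its stop. Leaf and pedal are one rocking part: pressing the pedal down swings the leaf up and out of the lane. The basket passes from about 0.55; 0.65 to 0.8 is good. The spring asks 3 to 7 N at the pedal. Pushing the leaf along the lane does not open it.
- leaf_tip (a point): Free end of the gate leaf, mid-height, moves with the gate. Shut, the leaf reaches over the pedal-side wall into the lane as far as lane x = 29 mm, at z = 54 to 76 mm, and so blocks the basket's top rim (z up to 76 mm). The rack's low narrow handle passes it freely.
- pedal_mid (a point): Middle of the pedal's top face, moving with it. Ribbed steel plate along the lane's outside, lane y -137 to 122 mm, 54 mm wide from the shaft. Shut, it slopes up outward (outer edge x = 108, z = 55 mm); level at gate 0.55, top z = 27, x 63 to 117; fully down, top z = 19 at x = 89. A fingertip with its underside at z = 23 over x 88 to 106 holds about 0.7 rad and can slide along it.
- rack: Loose grey plastic wash rack, about 0.35 kg, in the lane: open basket 90 (x) x 100 (y) x 72 mm high. Origin: centre of the basket's underside, y = push direction. From its rear (y = -50) a stem 26 mm wide runs back to an upright handle plate. At the start its front is 25 to 65 mm short of the gate. The basket is past when its origin is over 53 mm beyond the gate line; the end wall stops it at 90.
- push_face (a point): Centre of the rear face of the rack's handle plate (rack x = 0, y = -110, z = 27 mm): push here, toward the rack's +y. The plate is 44 mm wide (x -22 to 22), z = 6 to 48 mm above the rack's underside, 6 mm thick.
- ring_part: Loose metal lock ring with a notched rim, 73 mm across, 22 mm high, lying flat in the basket; origin at the centre of its underside. It stays there.
- shaker: Bystander: glass shaker with a metal dome, 44 mm across, 90 mm high, standing beside the far part of the lane on the pedal side, beyond the gate. Origin: centre of its underside.
- coarse_disc: Bystander: metal disc with large holes, 62 mm across, 8 mm thick, lying beside the far end of the lane, on the pedal side. Origin: centre of its underside.
- fine_disc: Bystander: metal disc with small holes, 62 mm across, 8 mm thick, lying on the robot's side of the lane. Origin: centre of its underside.

How it is judged:
By the outcome, as a careful person would: the job done as asked, in the order asked, and still so for the second after the job is handed in, with the robot touching nothing.
It also fails if it takes over 38 s, if anything falls off the work surface, if the arm or the gripper's body presses on something with over 40 N, if the wrist force passes 120 N, or if a joint passes its speed limit or range.

## Working session

There is one attempt and no reset: what is moved stays moved. The work goes in short steps, each a Python script; the robot and the scene stay as the last script left them, time stands still between calls to the robot, and variables do not carry over. Pictures are saved under pics/ and viewed, and the job is handed in when it is done.

```bash
ls; mkdir -p pics; python3 - <<'E'
from rig import *
import cv2,numpy as np
s=observe();print({k:np.round(v,3).tolist() for k,v in s.items()})
for n in("scene","side"):
    f=grab_frame(n);cv2.imwrite(f"pics/{n}0.png",f["image"]);np.savez(f"pics/{n}0.npz",**f)
    print(n,f["fx"],f["cx"],f["cy"],np.round(-f["R"].T@f["t"],3))
E
```

```text
pics
{'clock': 0.0, 'joint_pos': [-0.15, 0.427, 0.074, 1.607, -0.034, 1.111, -0.067], 'qvel': [0.0, -0.001, -0.0, -0.001, 0.0, 0.0, 0.001], 'joint_efforts': [-0.004, -93.584, 3.665, -45.42, -0.049, 0.02, -0.0], 'position': [0.675, -0.0, 0.216], 'orientation': [-2.221, -2.221, 0.001], 'ft_force': [0.363, 0.893, 1.014], 'wrist_torque': [-0.06, 0.015, -0.014], 'gripper_width': 0.094}
scene 582.045086879939 310.3978257828349 238.41257613150853 [-0.174  0.798  0.507]
side 550.7987542607482 302.6063948438953 237.54997393964283 [0.158 0.975 0.62 ]
```

View pics/scene0.png

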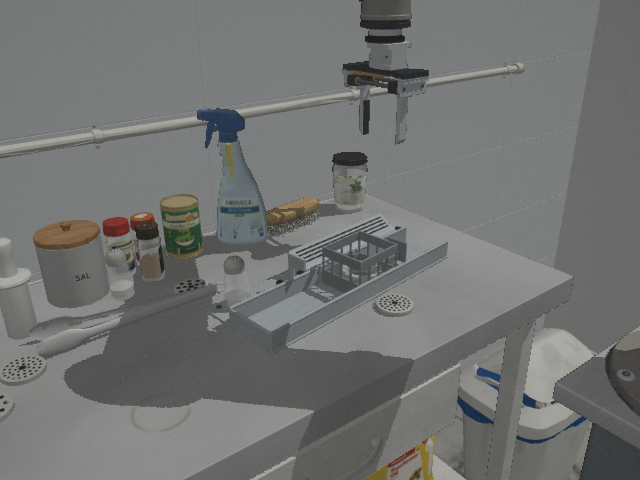

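View pics/side0.png

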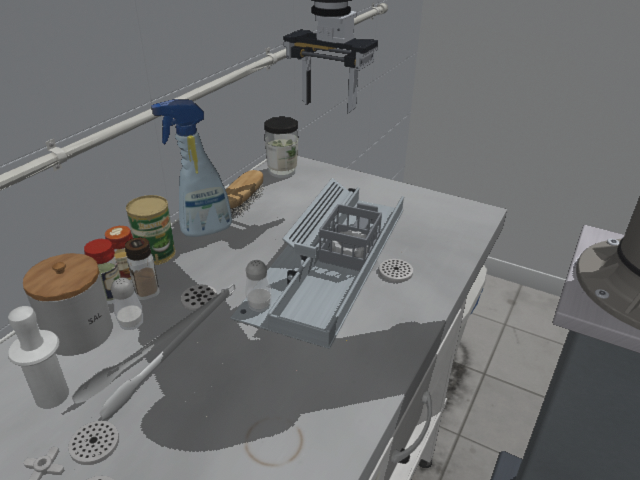

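The gate and lane end are nearest the cameras, and the pedal is on the far (+x) side. Enlarging to measure it.

```bash
python3 - <<'E'
import cv2,numpy as np
for n,(x0,y0,w,h) in (("scene",(200,190,270,170)),("side",(220,160,210,190))):
    im=cv2.imread(f"pics/{n}0.png")[y0:y0+h,x0:x0+w]
    k=780/w if n=="scene" else 590/h
    cv2.imwrite(f"pics/{n}0c.png",cv2.resize(im,None,fx=k,fy=k,interpolation=cv2.INTER_CUBIC)[:600]);print(k)
for n in("scene","side"):
    f=np.load(f"pics/{n}0.npz");z=f["z_map"];print((z>0).mean())
    v,u=np.mgrid[:480,:640]
    P=np.stack([(u-f["cx"])/f["fx"]*z,(v-f["cy"])/f["fy"]*z,z],-1)
    W=(P-f["t"])@f["R"];W[z==0]=np.nan
    np.save(f"pics/{n}W.npy",W.astype('f4'))
    # top view map
    img=np.zeros((600,600,3),np.uint8)
    m=(W[...,2]>-.01)&(W[...,2]<.11)&(W[...,0]>.3)&(W[...,0]<.9)&(W[...,1]>-.35)&(W[...,1]<.35)
    a=W[m];c=cv2.applyColorMap(np.uint8(np.clip(a[:,2]/.1,0,1)*255),cv2.COLORMAP_JET)[:,0]
    for (x,y,zz),cc in zip(a,c): cv2.circle(img,(int((.35-y)/.7*600),int((.9-x)/.7*600)),1,cc.tolist(),-1)
    cv2.imwrite(f"pics/{n}_top.png",img)
E
```

```text
2.888888888888889
3.1052631578947367
0.9959049479166666
0.9961328125
```

View pics/scene0c.png

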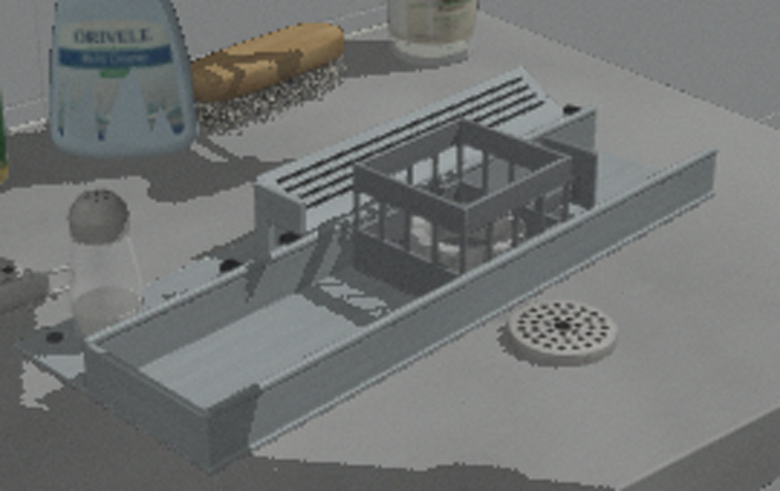

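View pics/side0c.png

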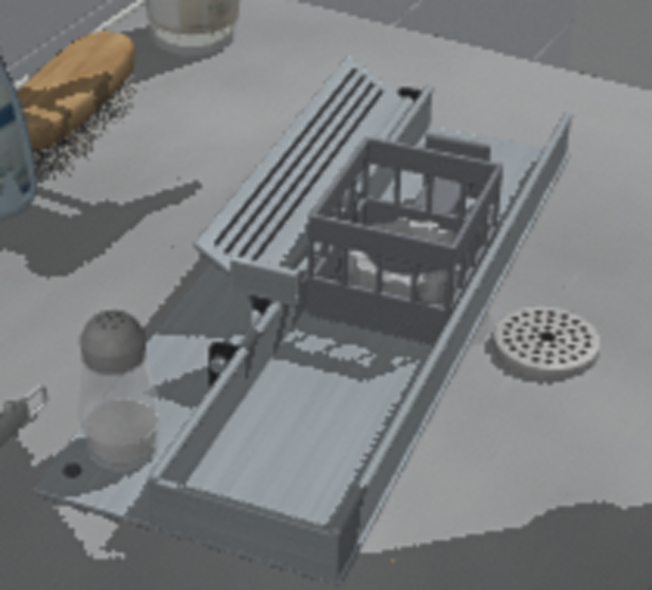

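View pics/side_top.png

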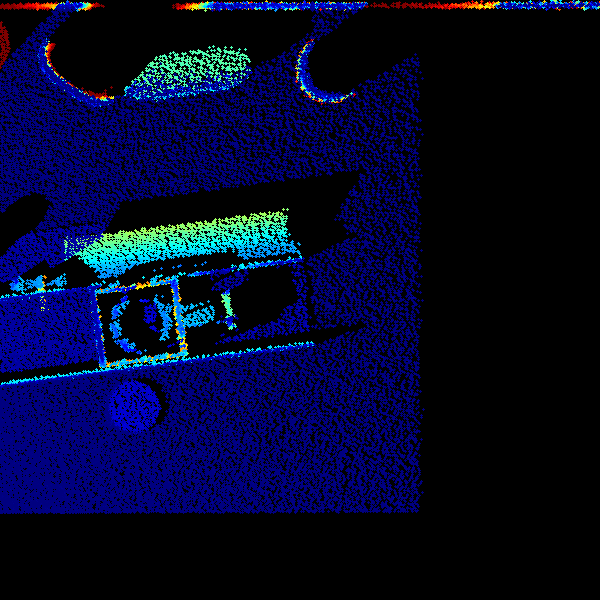

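The pictures show the lane with its end wall nearest the camera (side crop ≈(155–355, 480–560)). The basket is at crop (310–500, 140–330), with the handle plate behind it at (425–490, 135–155), and the pedal is on the left. Next, fit the lane from both cameras.

```bash
python3 - <<'E'
import numpy as np
px={"side":((220,160),3.1053,dict(rs=(569,115),re=(347,530),pe=(155,483),ps=(432,89))),
    "scene":((200,190),2.8889,dict(rs=(716,152),re=(207,409),pe=(88,344),ps=(595,110)))}
for n,(o,k,d) in px.items():
    f=np.load(f"pics/{n}0.npz");C=-f["R"].T@f["t"]
    Q={}
    for a,(u,v) in d.items():
        u=u/k+o[0];v=v/k+o[1]
        r=f["R"].T@np.array([(u-f["cx"])/f["fx"],(v-f["cy"])/f["fy"],1]);s=(.037-C[2])/r[2];Q[a]=(C+s*r)[:2]
        print(n,a,np.round(Q[a],4))
    for a,b in(("rs","re"),("ps","pe")):
        e=Q[b]-Q[a];print("  len",np.linalg.norm(e),"ang",np.degrees(np.arctan2(e[1],e[0])))
    print("  width",np.linalg.norm(Q["rs"]-Q["ps"]),np.linalg.norm(Q["re"]-Q["pe"]))
# depth
for n in("scene","side"):
    W=np.load(f"pics/{n}W.npy").reshape(-1,3);W=W[np.isfinite(W[:,0])]
    m=(abs(W[:,2]-.0365)<.002)&(W[:,0]>.45)&(W[:,0]<.62)&(W[:,1]<.45)&(W[:,1]>-.05)
    w=W[m]
    # iterative line fit for robot wall
    p=np.polyfit(w[:,1],w[:,0],1)
    A=px
    # ransac
    rng=np.random.default_rng(0);best=0
    for lo,hi in((-9,9),):
      for _ in range(2000):
        i,j=rng.integers(len(w),size=2)
        if abs(w[i,1]-w[j,1])<.1:continue
        s=(w[i,0]-w[j,0])/(w[i,1]-w[j,1]);c=w[i,0]-s*w[i,1]
        k=(abs(w[:,0]-s*w[:,1]-c)<.003)
        if k.sum()>best:best=k.sum();K=k
    q=w[K];p=np.polyfit(q[:,1],q[:,0],1);print(n,"wall x=%.4f*y+%.4f"%tuple(p),"n",K.sum(),q[:,1].min(),q[:,1].max(),"ang of push",90+np.degrees(-np.arctan(p[0])))
    np.save(f"pics/{n}wall.npy",q)
E
```

```text
side rs [ 0.4959 -0.0088]
side re [0.4344 0.4267]
side pe [0.5338 0.446 ]
side ps [0.5927 0.0055]
  len 0.43985349154072545 ang 98.03737464820641
  len 0.4444146989763432 ang 97.61821333440781
  width 0.09789356339681732 0.10127738161577367
scene rs [ 0.4876 -0.0115]
scene re [0.4383 0.4232]
scene pe [0.5305 0.4394]
scene ps [0.5876 0.0006]
  len 0.4374713271011564 ang 96.46776491728748
  len 0.44250840835083927 ang 97.40806588190264
  width 0.10068614983673047 0.09359561051006397
scene wall x=-0.1308*y+0.5931 n 365 -0.0050728885 0.43965545 ang of push 97.45152143386288
side wall x=-0.1315*y+0.4969 n 321 -0.014347461 0.3712418 ang of push 97.49210864434183
```

```bash
cat > h.py <<'E'
import numpy as np,cv2
th=np.radians(7.45)
Y=np.array([-np.sin(th),np.cos(th),0]);X=np.array([np.cos(th),np.sin(th),0]);Zv=np.array([0,0,1.])
mid=np.array([.545,0,0]) # on centre line at world y=0
O=mid+Y*((.0755)-mid@Y); 
def L(x,y,z): return O+(X*x+Y*y+Zv*z)/1000
def proj(f,p):
    c=f["R"]@p+f["t"];return np.array([f["fx"]*c[0]/c[2]+f["cx"],f["fy"]*c[1]/c[2]+f["cy"]])
def overlay(n,f,lines,crop,k,out):
    x0,y0,w,h=crop
    im=cv2.resize(f["image"][y0:y0+h,x0:x0+w],None,fx=k,fy=k,interpolation=cv2.INTER_CUBIC)
    for a,b,c in lines:
        p=[tuple(int(round(v)) for v in ((proj(f,q)+.5-[x0,y0])*k*8)) for q in(a,b)]
        cv2.line(im,p[0],p[1],c,1,cv2.LINE_AA,3)
    cv2.imwrite(out,im)
def lanelines():
    r=(0,0,255);g=(0,255,0);l=[]
    for s in(-1,1):
        for x in (48,52): l.append((L(s*x,-150,37),L(s*x,300,37),r))
    l.append((L(-48,295,37),L(48,295,37),r)); l.append((L(-52,-150,0),L(-52,300,0),r))
    q=[L(63,-137,24),L(108,-137,55),L(108,122,55),L(63,122,24)]
    l+=[(q[i],q[(i+1)%4],g) for i in range(4)]
    return l
def racklines(y):
    b=(0,255,255);l=[]
    q=[L(x,y+d,76) for x,d in((-45,-50),(45,-50),(45,50),(-45,50))]
    l+=[(q[i],q[(i+1)%4],b) for i in range(4)]
    q=[L(x,y-110,z) for x,z in((-22,10),(22,10),(22,52),(-22,52))]
    l+=[(q[i],q[(i+1)%4],b) for i in range(4)]
    return l
E
python3 - <<'E'
from h import *
print(O)
# rack from depth
for n in("scene","side"):
    W=np.load(f"pics/{n}W.npy").reshape(-1,3);l=np.stack([(W-O)@X,(W-O)@Y,W[:,2]],1)*1000
    m=(abs(l[:,0])<46)&(abs(l[:,2]-76)<3)&(abs(l[:,1]-60)<120);print(n,"rim y",np.percentile(l[m,1],[1,50,99]),"x",np.percentile(l[m,0],[1,99]))
    m=(abs(l[:,0])<25)&(abs(l[:,2]-48)<5)&(l[:,1]<0)&(l[:,1]>-100);print(n,"plate y",np.percentile(l[m,1],[2,50,98]),"x",np.percentile(l[m,0],[2,98]))
    f=dict(np.load(f"pics/{n}0.npz"))
    c=(200,190,270,170) if n=="scene" else (220,160,210,190)
    overlay(n,f,lanelines()+racklines(61),c,2.88 if n=="scene" else 3.1,f"pics/{n}_ov.png")
E
```

```text
[0.52604808 0.14493134 0.        ]
scene rim y [-11.09779124  54.55876307 148.28919572] x [-45.73164675  44.98472903]
scene plate y [-70.35954754 -65.91743305  -6.83726754] x [-20.74811576  22.60475034]
side rim y [ -8.47663857  62.67563867 152.73025819] x [-41.96880028  45.71008113]
side plate y [-65.64691975 -61.99482721  -2.92047482] x [-17.88995203  24.12330619]
```

View pics/scene_ov.png

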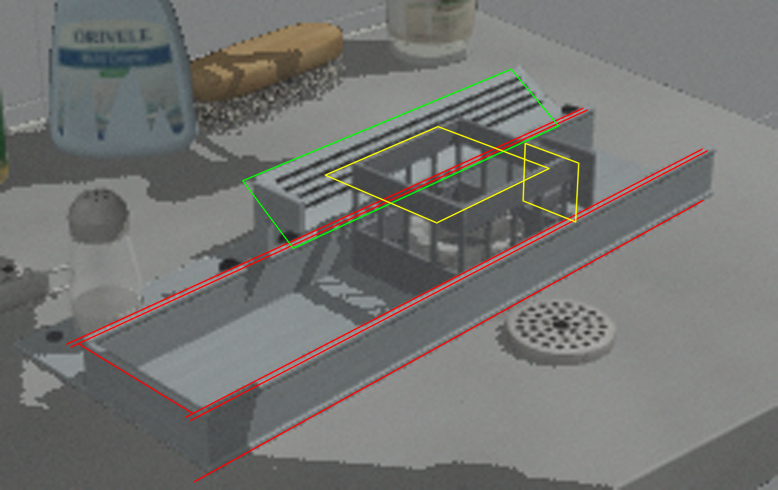

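View pics/side_ov.png

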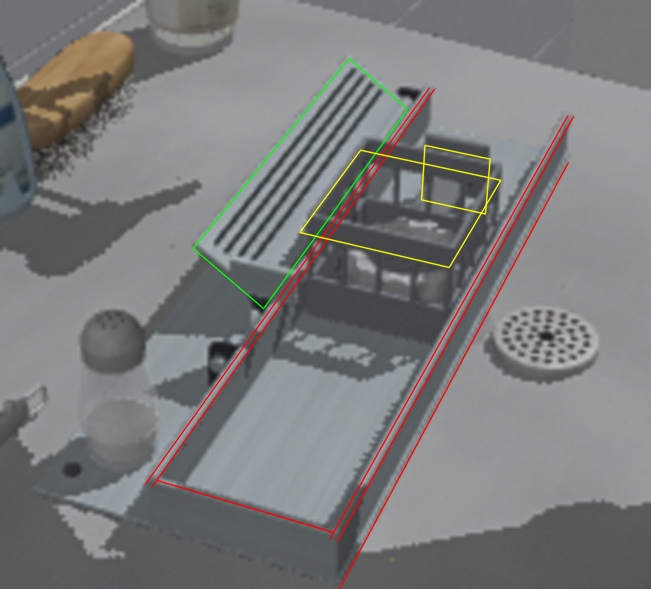

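The overlays agree to about 3 mm: scene wants the model about 4 mm further back, side about 0. I'll shift y by −2 mm. The rack sits about 13 mm behind the drawn guess, so its origin is at y≈47 and the plate rear at ≈−65. Moving above the start pose and checking with the wrist camera.

```bash
sed -i 's/(.0755)/(.0735)/' h.py; cat >> h.py <<'E'
from scipy.spatial.transform import Rotation as Ro
ORI=Ro.from_matrix(np.stack([Y,X,-Zv],1)).as_rotvec()
def wframe():
    from rig import observe,grab_frame
    s=observe();f=grab_frame("wrist");T=np.eye(4);T[:3,:3]=Ro.from_rotvec(s["orientation"]).as_matrix();T[:3,3]=s["position"]
    M=np.linalg.inv(T@f["T_tool_cam"]);f["R"]=M[:3,:3];f["t"]=M[:3,3];return f
E
python3 - <<'E'
from h import *
from rig import *
print(ORI, L(45,-100,150))
goto(L(45,-100,150),ORI)
s=observe();print(s["clock"],np.round(s["position"],4),np.round(s["orientation"],3),np.round(s["ft_force"],2))
f=wframe();np.savez("pics/w1.npz",**f)
overlay("w",f,lanelines()+racklines(49),(0,0,640,480),1.25,"pics/w1ov.png")
cv2.imwrite("pics/w1.png",f["image"])
E
```

```text
[2.07242638 2.36107037 0.        ] [0.58389362 0.04962713 0.15      ]
0.6583 [0.5837 0.0498 0.15  ] [-2.072 -2.361  0.   ] [1.48 0.22 0.77]
```

View pics/w1ov.png

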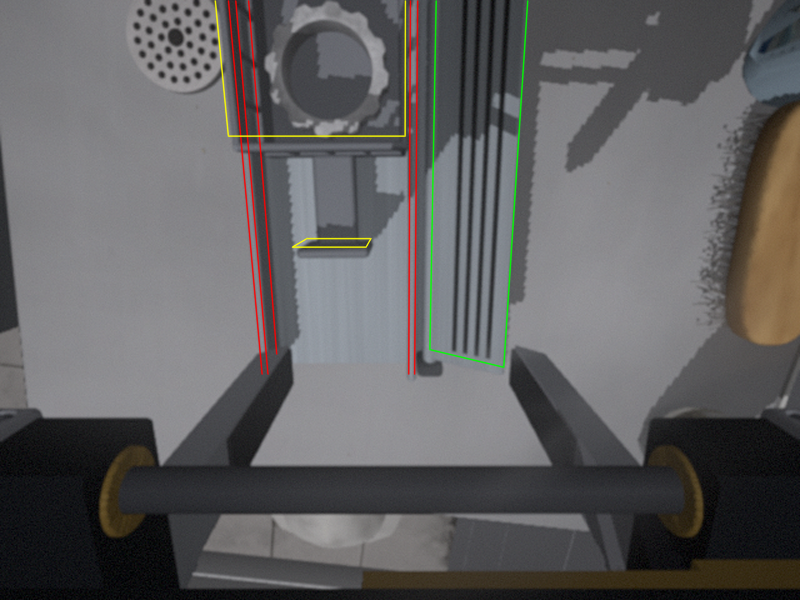

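The wrist view confirms the lane to about 2 mm: walls at px 245/412 and pedal edges at 430/505 lie on the lines. The plate (298–370, 250) is about 6 mm behind the drawn guess, so its rear face is at y≈−67. The descent at y=−102 is clear.

```bash
python3 - <<'E'
from h import *
from rig import *
move_linear(L(45,-102,60),ORI,rate=.12)
s=observe();print(s["clock"],np.round(s["position"],4),np.round(s["ft_force"],2))
move_linear(L(45,-102,34),ORI,rate=.04)
s=observe();print(s["clock"],np.round(s["position"],4),np.round(s["ft_force"],2))
f=wframe();cv2.imwrite("pics/w2.png",f["image"])
f=grab_frame("side");a=f["image"][140:350,220:430];cv2.imwrite("pics/s2.png",cv2.resize(a,None,fx=2.8,fy=2.8,interpolation=2))
E
```

```text
1.6083 [0.5846 0.0476 0.0606] [-0.59 -0.02  0.61]
2.4083 [0.5854 0.0478 0.0342] [2.79 0.06 7.13]
```

View pics/w2.png

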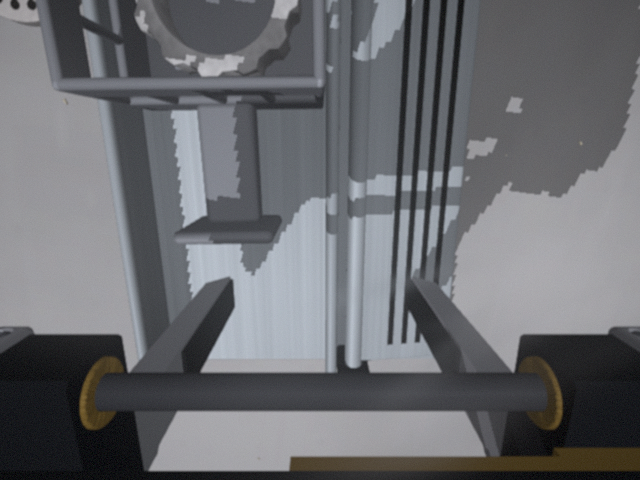

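View pics/s2.png

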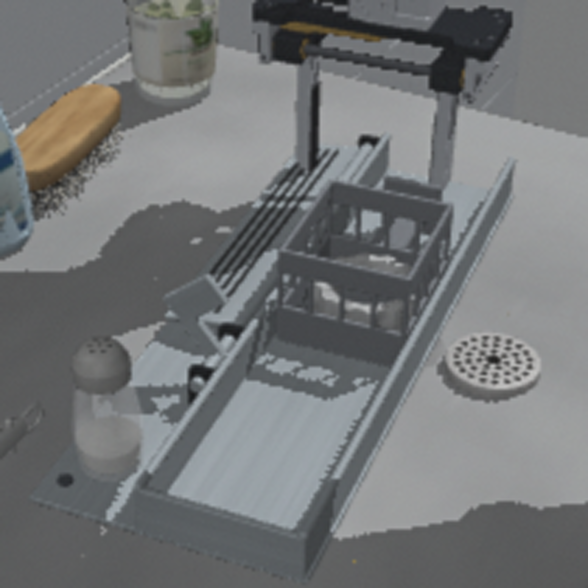

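Pedal down, leaf raised, push finger centred behind the plate. Pushing.

```bash
python3 - <<'E'
from h import *
from rig import *
for y in(-80,20,80):
    g=move_linear(L(45,y,34),ORI,rate=.05,guard=25)
    s=observe();p=s["position"]-O;print(s["clock"],g,np.round([p@X*1e3,p@Y*1e3,p[2]*1e3],1),np.round(s["ft_force"],2))
    if g: break
f=wframe();cv2.imwrite("pics/w3.png",f["image"])
f=grab_frame("side");a=f["image"][140:350,220:430];cv2.imwrite("pics/s3.png",cv2.resize(a,None,fx=2.8,fy=2.8,interpolation=2))
E
```

```text
3.1 False [ 45.7 -79.7  34.1] [1.83 0.79 6.09]
5.25 False [45.6 18.6 34. ] [ 1.91 -7.01  7.05]
6.6 False [45.6 78.9 34. ] [ 1.96 -4.72  8.65]
```

View pics/w3.png

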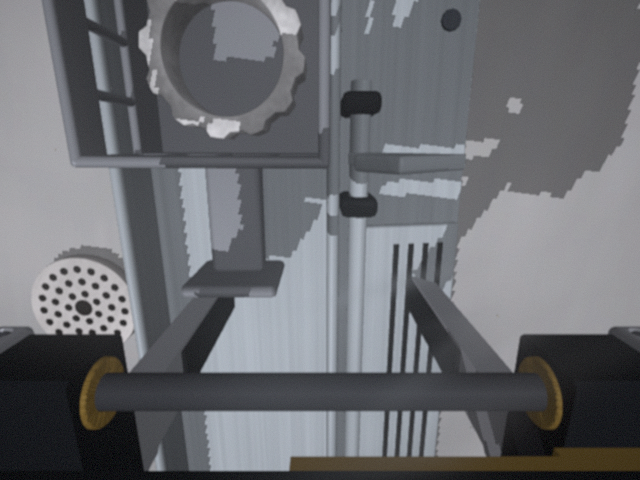

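View pics/s3.png

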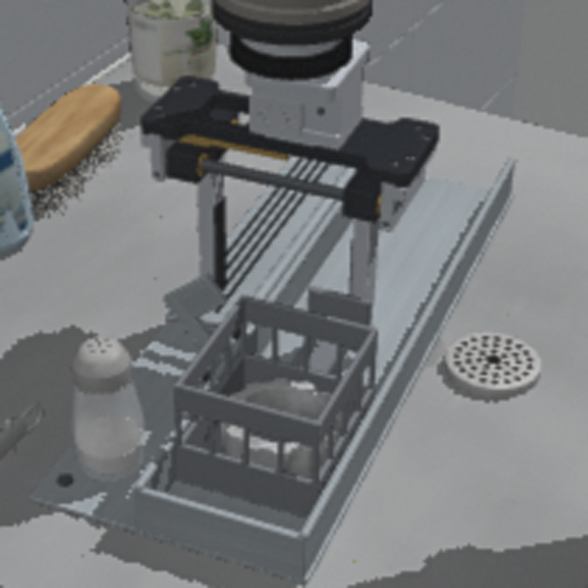

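Basket rear is nearly at the leaf plane and the ring is still flat. Measuring plate, finger and pedal end in lane coordinates before the final stretch.

```bash
python3 - <<'E'
from h import *
f=wframe();z=f["z_map"];v,u=np.mgrid[:480,:640]
P=np.stack([(u-f["cx"])/f["fx"]*z,(v-f["cy"])/f["fy"]*z,z],-1);W=(P-f["t"])@f["R"]
l=np.stack([(W-O)@X,(W-O)@Y,W[...,2]],-1)*1000
def q(n,a,b):
    print(n);[print("  ",i,j,np.round(l[j,i],1)) for i,j in zip(np.linspace(a[0],b[0],9).astype(int),np.linspace(a[1],b[1],9).astype(int))]
q("plate",(250,265),(250,305));q("pedal",(380,205),(380,245));q("finger",(413,265),(425,305));q("rim",(240,145),(240,175));q("leaf",(400,145),(400,175))
E
```

```text
plate
   250 265 [ 9.1 97.6 33.8]
   250 270 [ 8.3 93.8 30.7]
   250 275 [ 9.2 93.  35.8]
   250 280 [10.7 93.3 43.2]
   250 285 [12.  93.7 50.4]
   250 290 [12.3 92.1 52.4]
   250 295 [12.2 89.7 52.5]
   250 300 [ 1.5 64.6  2.9]
   250 305 [ 1.4 61.6  3.5]
pedal
   380 205 [ 77.5 122.5   3.7]
   380 210 [ 77.6 119.7   3.8]
   380 215 [ 77.7 116.8   3.5]
   380 220 [ 78.  113.8   2.6]
   380 225 [ 74.5 115.6  23.7]
   380 230 [ 74.  113.8  27.4]
   380 235 [ 74.4 110.8  25.6]
   380 240 [ 74.5 108.2  25.8]
   380 245 [ 74.8 105.3  24.9]
finger
   413 265 [93.1 93.6 22.6]
   414 270 [94.  90.6 22. ]
   416 275 [95.2 87.9 22.4]
   417 280 [94.4 87.1 27.6]
   419 285 [93.7 87.  34.4]
   420 290 [92.4 87.1 40.8]
   422 295 [92.6 85.9 44.2]
   423 300 [91.3 86.1 50.3]
   425 305 [91.6 84.9 53.1]
rim
   240 145 [  2.1 155.    8.2]
   240 148 [  1.6 153.5   6.5]
   240 152 [  1.9 151.5   8.2]
   240 156 [ 15.3 151.3  70. ]
   240 160 [ 16.2 150.1  74.5]
   240 163 [ 16.7 149.2  77.2]
   240 167 [ 16.3 147.8  75.8]
   240 171 [  6.7 143.4  32.8]
   240 175 [  6.9 141.7  34. ]
leaf
   400 145 [ 86.7 154.9   4.2]
   400 148 [ 86.9 153.4   3.4]
   400 152 [ 87.1 151.3   3.3]
   400 156 [ 69.8 151.6  83.8]
   400 160 [ 69.4 150.5  85.6]
   400 163 [ 69.6 149.5  85.1]
   400 167 [ 69.7 148.2  84.9]
   400 171 [ 69.7 147.   85.4]
   400 175 [ 87.9 139.    2.8]
```

Relative to the leaf (measured y≈149.5, which I'd put at 155; my frame is ~5 mm off there, so I work relative to it), the basket origin is about +48. Another 17 mm gives about +65 and leaves about 11 mm of pedal.

```bash
python3 - <<'E'
from h import *
from rig import *
g=move_linear(L(45,96.5,34),ORI,rate=.04,guard=25)
s=observe();p=s["position"]-O;print(s["clock"],g,np.round([p@X*1e3,p@Y*1e3,p[2]*1e3],1),np.round(s["ft_force"],2))
f=wframe();cv2.imwrite("pics/w4.png",f["image"])
z=f["z_map"];v,u=np.mgrid[:480,:640]
P=np.stack([(u-f["cx"])/f["fx"]*z,(v-f["cy"])/f["fy"]*z,z],-1);W=(P-f["t"])@f["R"]
l=(np.stack([(W-O)@X,(W-O)@Y,W[...,2]],-1)*1000).reshape(-1,3)
m=(abs(l[:,0])<35)&(abs(l[:,2]-75)<4);print("rim rear",np.percentile(l[m,1],[1,5,20]))
m=(abs(l[:,0]-75)<12)&(abs(l[:,2]-84)<6);print("leaf",np.percentile(l[m,1],[2,50,98]),m.sum())
E
```

```text
7.3167 False [45.6 96.  34. ] [ 0.05 -2.71  5.9 ]
rim rear [ 89.03902944  96.49445271 164.44143614]
leaf [146.23993351 149.36311789 151.77081738] 766
```

View pics/w4.png

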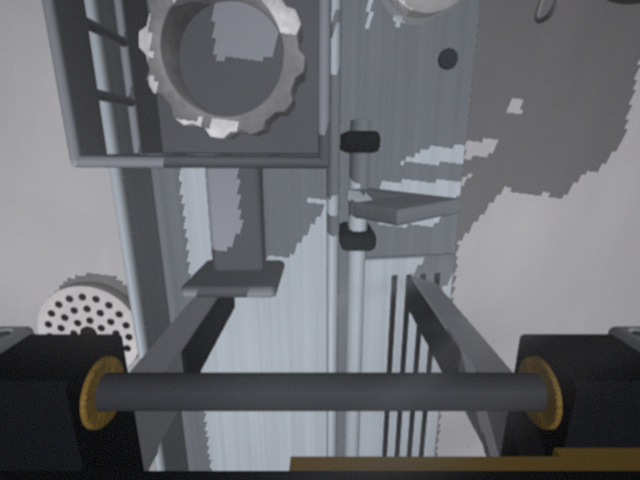

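Basket rear is about 15 mm past the leaf (origin ≈ +65). Back off the plate with the pedal still held, then lift so the gate closes.

```bash
python3 - <<'E'
from h import *
from rig import *
move_linear(L(45,86,34),ORI,rate=.04)
move_linear(L(45,86,80),ORI,rate=.05)
move_linear(L(45,86,180),ORI,rate=.12)
goto([.56,.0,.25],ORI); dwell(.5)
s=observe();print(s["clock"],np.round(s["position"],3),np.round(s["ft_force"],2))
for n,c,k in(("scene",(200,190,270,170),2.88),("side",(220,160,210,190),3.1)):
    f=grab_frame(n);O2=O.copy()
    overlay(n,f,[],c,k,f"pics/{n}5.png")
    z=f["z_map"];v,u=np.mgrid[:480,:640]
    P=np.stack([(u-f["cx"])/f["fx"]*z,(v-f["cy"])/f["fy"]*z,z],-1);W=(P-f["t"])@f["R"]
    l=(np.stack([(W-O)@X,(W-O)@Y,W[...,2]],-1)*1000).reshape(-1,3)
    m=(abs(l[:,0])<46)&(abs(l[:,2]-75)<3)&(l[:,1]>158)&(l[:,1]<290);print("rim",np.percentile(l[m,1],[1,99]))
    m=(l[:,0]>24)&(l[:,0]<58)&(l[:,2]>50)&(abs(l[:,1]-152)<8);print("leaf",np.percentile(l[m],[2,50,98],axis=0).round(1).tolist(),m.sum())
    m=(l[:,0]>85)&(l[:,0]<115)&(l[:,1]>-120)&(l[:,1]<110)&(l[:,2]>15);print("pedal max z",np.percentile(l[m,2],98),"x",np.percentile(l[m,0],98))
E
```

```text
11.2917 [0.56 0.   0.25] [-0.28 -0.36 -0.37]
rim [163.78696393 264.43876526]
leaf [[27.2, 145.8, 66.1], [39.8, 149.7, 72.9], [56.3, 152.4, 77.1]] 100
pedal max z 372.69441616125863 x 106.61044873268256
rim [166.9294975  268.59943801]
leaf [[31.4, 148.5, 64.6], [43.9, 153.3, 72.0], [57.0, 155.6, 76.8]] 103
pedal max z 376.3415757087532 x 109.89249803338558
```

View pics/scene5.png

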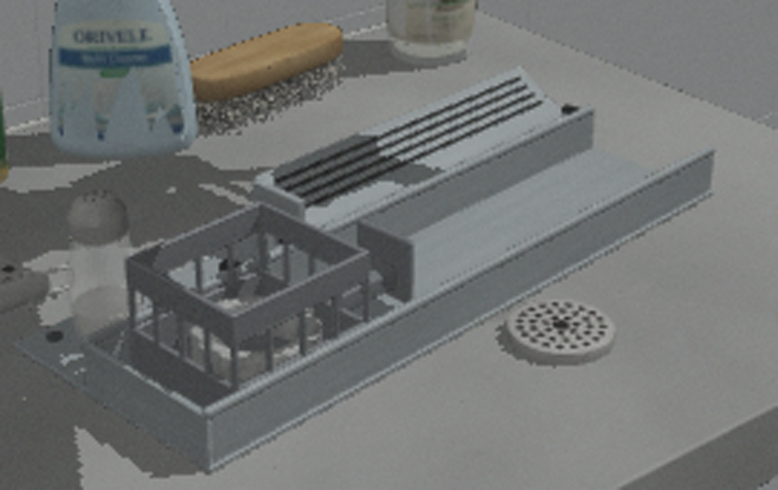

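View pics/side5.png

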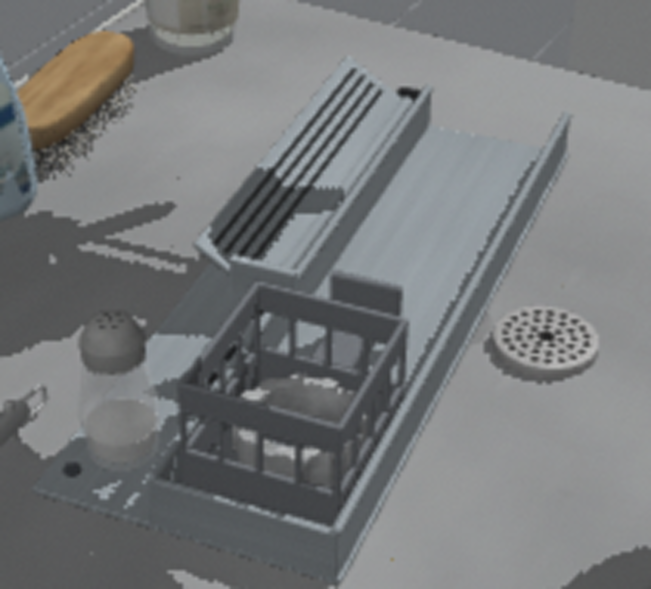

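The pedal corners are back on their starting pixels (side crop (348,58) and (197,243)), so the gate is shut. The leaf reaches into the lane (x≈27–57, z≈65–77) behind the basket rim. The ring is in the basket, and the shaker and discs haven't moved.

```bash
python3 -c "
from rig import *
print(close_job(),observe()['clock'])"
```

```text
the job is handed in; nothing more can be done
the job is handed in; nothing more can be done
```

The rack is past the gate, the gate has sprung shut behind the basket, and I handed the job in at about 11.3 s on the robot's clock.

**What I did:** With the jaws open across the lane, one fingertip pressed the pedal down at tip height 23 mm and stayed on it. The other finger pushed the handle plate about 165 mm. I then backed off the plate with the pedal still held, and lifted clear. Force readings at the end of each move stayed under about 10 N, and the 25 N stop I set on the pushes never triggered.

**Last checks:**
- **Basket:** its rear rim is about 14 mm beyond the leaf's mid-plane in both cameras, which puts its origin about 64 mm past the gate line (over 53 mm needed, end wall at 90 mm).
- **Gate:** the pedal is back on its starting pixels. The leaf reaches into the lane behind the basket at about x 27–57 mm and up to z 77 mm, as it should when shut.
- **Ring and bystanders:** the ring is in the basket, and in the final pictures the shaker and fine disc look unmoved. The coarse disc falls outside those crops, so I did not check it again; the arm never went near it.

**What disagreed:**
- **Lane position:** the two fixed cameras differ by about 3–4 mm along the lane. The leaf measured about 5 mm short of its nominal y, so I set the final push relative to the leaf.
- **Pedal height:** my depth check of the pedal's height gave no usable number because the arm was in its window, so "shut" rests on the pictures and the leaf measurement.

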